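Pull the reject vials and hold the rack home on the scanner

ROBOT

A 7-joint arm with a two-finger parallel gripper is mounted at the origin on the work surface. World frame = base frame: x ahead of the robot, y to its left, z up, the work surface at z = 0. Lengths are in m, angles in rad, forces in N, time in s.
With the tool pointing down it reaches from about 0.4 to 0.85 m from the base axis. Payload 10.4 kg.
Tool frame: the origin (TCP) lies on the front face of the gripper's body, between the roots of the fingers; the fingertips stand 73 mm ahead of it and the grasp point (between the pads) lies 54 mm ahead of it; z points along the fingers, y is the line along which they close (so a half turn about z gives the same grasp; the last joint's range is limited). The gripper opens to 85 mm and grips with 20 to 120 N. Pads are 22 mm wide; open, the fingers measure 114 mm over their backs; the gripper's body (76 mm by 85 mm) begins 54 mm behind the grasp point. The pads swing forward as they close: fully open they stand 13 mm farther back than shut.
Start: joints at [-1.271, 0.332, -0.065, 1.46, 0.022, 1.35, -0.088], TCP at [0.198, 0.593, 0.304] pointing down, gripper open.
Joint ranges: [-2.6, 2.6], [-0.5, 2.12], [-1.47, 1.34], [0.16, 2.42], [-1.27, 4.41], [0.06, 2.06], [-2.6, 2.6]. Speed limits (rad/s): [2.22, 2.22, 2.79, 2.79, 3.14, 3.14, 3.14].

INTERFACE

Orientations are given as a unit quaternion [x, y, z, w].
In Python, from workcell import manip gives the robot as it stands.
- The arm moves only by the shell command python3 -m jog 'ROWS' [FORCE]. ROWS is JSON, a list of rows, each an object with "grip": the gripper command: -1 is fully open, 1 is shut, values between are in proportion; "slide": the shift along the tool's x, y, z in cm, a list of three; "yaw": the turn about the tool's z in rad. A call has 1 to 8 rows; each row shifts and turns the commanded pose from where the row before left it, along the tool's axes as they then stand; what a row does not reach is not made up. A row lasts 1/10 s, in which the tool goes at most 50 mm and 8.59 degrees, less where a joint would pass 70% of its speed; a pose out of reach is approached as far as the arm can. A call with a gripper value outside its range is refused whole. The fingers move at their own pace and stop on an object; FORCE is the grip in N (left out, the last holds). Time passes only in rows, so rows that do not move let the fingers close. It gives the time, the measured TCP pose, the force, the opening and the grip force at its end, in the units of the state.
- manip.get_obs(): the state, without advancing time (a new reading comes with each control period).
- manip.camera(name): name is "scene" or "top" or "wrist"; returns the picture (420x560x3 uint8, blue, green, red); there is no depth.
- manip.calibration(name): a dict with "vfov" (degrees; the focal length in pixels is half the picture's height over the tangent of half this angle, whatever the lens; pixels are square), "cx", "cy" (the principal point, pixels), "k1" (the pictures are not rectified: a ray, as slopes to the right and down, at radius r is drawn at 1 + k1 r^2 times it, then the intrinsics apply), "camera_from_world" (4x4, takes a point from world to camera coordinates). Camera axes: x right, y down, z forward; pixel columns grow to the right and rows downward; lengths in m; the calibration is good to about 2 mm. A picture is of the moment at which its call begins: read the wrist's pose just before it. calibration takes no time and is no camera call; for the wrist camera it gives the pose at the moment of the call.
- manip.hand_in(): hands the job in; it is judged then, once.
Trained networks look in the newest picture that a camera, given by its name, has taken for a name from the list of things; names that differ only in an ending like _2 or _b are one class to them, and where a whole thing is asked for, a point or a joint stands for the part that bears it (a point fixed in the world has none). Each returns a list of dicts, best first, with "conf" (0 to 1); they miss things now and then, are a little off and sometimes report something else, mostly with a low value. They report only what shows in the picture. A call takes as long as a camera call. They do not tell look-alikes from the thing itself.
- manip.masks_of(thing, camera): "region" (420x560 bool, what is visible of it) and "centre" ([column, row] in pixels, amid what is visible of it).
The state is a dict: "clock": time; "joint_pos": joint angles; "joint_velocities": joint speeds; "tau": joint torques, N m; "position": TCP position; "ee_rot": TCP orientation; "ft_force": force on the tool from outside, world axes, zero at the start; "torque": the same for the moment, N m; "grip_width": opening from 0.0 (shut) to 1.0 (fully open); "grasp_force": force on a finger pad.
Only numpy, scipy, OpenCV 4.12 (cv2) and the standard library are available. Lean on these libraries where they do the work, as an engineer would, in place of code of your own. Each camera call takes 0.05 s, during which the arm holds its last target. There are 200 camera calls.

TASK

First take the two reject vials, the ones marked by a tall stem on the cap, out of the rack and put them in the steel discard bin, leaving the two flat-capped vials in their wells. Then slide the rack across the scanner bed until its far side is flush against the scanner's fence, and with a diagonal push (the ledge on its near side is there for that) press it firmly against the fence and down on the bed together, with the whole rack on the bed. Finish while still holding that push for the scan; do not let go, and leave everything else on the bench where it stands.

Things in the scene. Friction and masses are not known exactly. Their poses are not given: they have to be found in the camera images.
- scanner: white rack scanner fixed to the bench, 190 x 260 mm (x, y), its flat bed 40 mm above the bench. Origin: centre of its underside, on the bench; x points away from the robot towards the fence, y along the fence, z up.
- scan_bed: black flat bed with a glass window on top of the scanner, 160 mm (x) by 240 mm (y). Its frame is the scanner's own: top at z = 40 mm, x from -85 to +75 mm, y from -120 to +120 mm.
- scan_fence: straight aluminium fence along the far (+x) side of the bed, 240 mm long, rising 25 mm above the bed. Its frame is the scanner's own: the face that the rack meets is at x = +75 mm.
- rack: loose grey plastic vial rack on the scanner bed, 74 mm (x) by 170 mm (y), 0.24 to 0.36 kg, starting 30 to 60 mm short of the fence and up to 0.2 rad askew. Origin: centre of its underside; far side at x = +37 mm. Block 42 mm high from x = -7 to +37 mm with four square wells, 22 mm wide, at x = +15, y = -57, -19, 19, 57 mm, floor at z = 6 mm. Flush: origin at x = 38, z = 40 mm in the scanner's frame.
- rack_ledge (a point): middle of the top of the low ledge along the rack's near side, at x = -22, y = 0, z = 20 mm in the rack's frame, axes as the rack's. The ledge is 30 mm deep (x) and runs the rack's full 170 mm; the upright wall of the block behind it is 15 mm further in +x and rises 22 mm above the ledge. Push forward on the wall and down on the ledge; it slides at about 3 to 6 N, and an askew rack swings flush as it is pushed on.
- vial_a: good vial, flat white cap: 20 mm glass body, cap 22 mm wide, 56 mm tall in all, 30 g, standing in one of the wells. Origin: centre of its underside. In the rack its top is 62 mm above the rack's underside. Stays in the rack.
- vial_b: second good vial, like vial_a. Stays in the rack.
- reject_a: reject vial: like a good vial (20 mm body, 22 mm cap ending 56 mm above its underside) but with a round stem 12 mm thick and 38 mm tall upon the cap, so 94 mm tall in all, 30 g, standing in any of the wells (36 mm deep, lift straight up). Origin: centre of its underside; grip the stem 65 to 90 mm above it.
- reject_b: second reject vial, like reject_a.
- bin: open steel discard bin fixed to the bench, 120 x 120 mm outside, 60 mm high, 4 mm walls and floor, to the left or the right of the scanner. Origin: centre of its underside.
- tip_box: closed pipette tip box fixed to the bench, 120 x 85 x 62 mm, on the side where the bin is not. Origin: centre of its underside. Not used.
- petri: loose closed petri dish, 94 mm wide, 16 mm high, left of the robot's front. Origin: centre of its underside. Leave alone.
- reagent: loose amber bottle, 60 mm wide, 110 mm tall, far left of the scanner. Origin: centre of its underside. Leave alone.
- beaker: loose glass beaker, 70 mm wide, 80 mm tall, far right of the scanner. Origin: centre of its underside. Leave alone.
- timer: loose white timer, 60 x 60 x 20 mm, right of the robot's front. Origin: centre of its underside. Leave alone.
- pipette: loose pipette lying beyond the scanner, 250 mm long, 24 mm high. Origin: underside, mid-handle. Leave alone.
- stopper: loose rubber stopper, 36 mm wide, 25 mm high, near the robot. Origin: centre of its underside. Leave alone.
There are look-alikes about, which are no part of the job. Leave any pink look-alike of the bin alone. Leave any purple or turquoise look-alike of the reject_b alone.

How it is judged:
On the way, in this order (a step that is already met when the one before it is completed fails the run):
1. both reject vials are in the discard bin, the good ones still in the rack (x of reject_a in the frame of bin between -0.062 and 0.062 m and y of reject_a in the frame of bin between -0.062 and 0.062 m and z of reject_a in the frame of bin between -0.005 and 0.05 m and x of reject_b in the frame of bin between -0.062 and 0.062 m and y of reject_b in the frame of bin between -0.062 and 0.062 m and z of reject_b in the frame of bin between -0.005 and 0.05 m and x of vial_a in the frame of rack between 0.008 and 0.022 m and y of vial_a in the frame of rack between -0.066 and 0.066 m and z of vial_a in the frame of rack between 0.002 and 0.014 m and x of vial_b in the frame of rack between 0.008 and 0.022 m and y of vial_b in the frame of rack between -0.066 and 0.066 m and z of vial_b in the frame of rack between 0.002 and 0.014 m), for 0.2 s.
2. the rack is flush on the fence and pressed against fence and bed together (x of rack in the frame of scanner between 0.033 and 0.041 m and y of rack in the frame of scanner between -0.037 and 0.037 m and z of rack in the frame of scanner between 0.036 and 0.0425 m and angle between the x axis of rack and the x axis of scanner, either way round below 0.035 rad and angle between rack's own z axis and vertical below 0.035 rad and contact force between rack and scan_fence above 2 N and contact force between rack and scan_bed above 8 N and contact force between the fingers and rack above 3 N), for 0.3 s.
At the end, for the whole second after the job is handed in: Rejects in the bin, good vials in their wells, all at rest; rack wholly on the bed (2 mm), flat (2.5 mm), within 5 mm and 0.035 rad of flush with the fence, the fingers still pressing it: over 3 N from the fingers, 2 N on the fence, 8 N on the bed (loaded rack alone: 3 to 4.2 N) (all of step 1 and all of step 2 and linear speed of each of reject_a, reject_b, vial_a, vial_b, rack below 0.02 m/s); the arm keeps its last pose, push and grip.
It fails at once if another thing on the bench is moved more than 40 mm (distance of any of petri, reagent, beaker, timer, pipette, stopper from where it was at the start of the episode above 0.04 m).
It fails at once if a good vial is pulled out of the rack (z of any of vial_a, vial_b in the frame of rack above 0.035 m).
It also fails if it takes over 61 s, if anything falls off the work surface, if the arm or the gripper's body presses on something with over 40 N, if the wrist force passes 120 N, or if a joint passes its speed limit or range.

## Working session

There is one attempt and no reset: what is moved stays moved. The work goes in short steps, Python scripts to look and compute and a shell command to move; the robot and the scene stay as the last step left them, time stands still between calls to the robot, and variables do not carry over. Pictures are saved under pics/ and viewed, at most 10 in all, crops included, and the job is handed in when it is done.

```bash
mkdir -p pics
cat > h.py <<'E'
import numpy as np, cv2
from workcell import manip
def K(n):
    c=manip.calibration(n); f=210/np.tan(np.radians(c['vfov'])/2); return c,f
def ray(n,px,c=None):
    c=c or manip.calibration(n); f=210/np.tan(np.radians(c['vfov'])/2)
    d=np.array([(px[0]-c['cx'])/f,(px[1]-c['cy'])/f]); u=d.copy()
    for _ in range(30): u=d/(1+c['k1']*(u@u))
    T=np.array(c['camera_from_world']); R=T[:3,:3]
    return -R.T@T[:3,3], R.T@np.array([u[0],u[1],1])
def at(n,px,z,c=None):
    o,d=ray(n,px,c); return o+d*(z-o[2])/d[2]
def proj(n,P,c=None):
    c=c or manip.calibration(n); f=210/np.tan(np.radians(c['vfov'])/2)
    T=np.array(c['camera_from_world']); p=T[:3,:3]@np.array(P)+T[:3,3]; u=p[:2]/p[2]
    return u*(1+c['k1']*(u@u))*f+[c['cx'],c['cy']]
E
python3 - <<'E'
from h import *
np.set_printoptions(precision=3,suppress=True)
for n in("scene","top"):
    im=manip.camera(n); cv2.imwrite(f"pics/{n}0.png",im)
    print(n,ray(n,(280,210)))
    for t in("reject_a","vial_a","rack","bin","scanner","scan_bed","scan_fence"):
        for m in manip.masks_of(t,n): print(t,round(m['conf'],2),np.round(m['centre']),m['region'].sum())
print(manip.get_obs())
E
```

```text
scene (array([ 0.901, -0.601,  0.97 ]), array([-0.35 ,  0.471, -0.81 ]))
reject_a 0.75 [378. 177.] 237
reject_a 0.57 [333. 150.] 190
reject_a 0.56 [326. 183.] 134
reject_a 0.44 [317. 207.] 123
vial_a 0.51 [263. 328.] 1250
vial_a 0.48 [311. 222.] 127
bin 0.87 [104. 218.] 3086
bin 0.74 [100. 296.] 4137
scanner 0.63 [298. 242.] 5647
scan_bed 0.84 [292. 221.] 3408
scan_fence 0.81 [336. 230.] 861
top (array([ 0.296, -0.052,  1.097]), array([ 0.198, -0.021, -0.98 ]))
reject_a 0.62 [198. 217.] 72
reject_a 0.61 [265. 177.] 75
vial_a 0.6 [281. 173.] 71
vial_a 0.53 [259. 190.] 1552
rack 0.8 [262. 188.] 1583
bin 0.91 [426. 274.] 2201
bin 0.83 [365. 220.] 2261
bin 0.66 [380. 335.] 2252
scanner 0.82 [265. 202.] 4451
scan_bed 0.65 [270. 198.] 2638
scan_bed 0.18 [144. 223.] 1564
scan_fence 0.79 [262. 162.] 688
{'clock': 0.8, 'joint_pos': array([-1.271,  0.332, -0.065,  1.46 ,  0.022,  1.35 , -0.089]), 'joint_velocities': array([ 0.002, -0.002,  0.001,  0.001,  0.001, -0.002, -0.001]), 'tau': array([  0.   , -62.518,   0.05 , -39.182,   0.016,   0.002,  -0.   ]), 'position': array([0.198, 0.593, 0.304]), 'ee_rot': array([ 0.161,  0.987,  0.   , -0.   ]), 'ft_force': array([0.353, 0.2  , 0.007]), 'torque': array([0.05 , 0.052, 0.006]), 'grasp_force': 0.0, 'grip_width': 1.0006041783600745}
```

Run:
```python
import cv2
a=cv2.imread('pics/top0.png'); b=cv2.imread('pics/scene0.png')
cv2.imwrite('pics/t1.png',cv2.resize(a[100:360,130:480],(800,594),interpolation=cv2.INTER_CUBIC))
cv2.imwrite('pics/s1.png',cv2.resize(b[120:370,50:400],(800,571),interpolation=cv2.INTER_CUBIC))
```

```text
(no output)
```

View pics/t1.png

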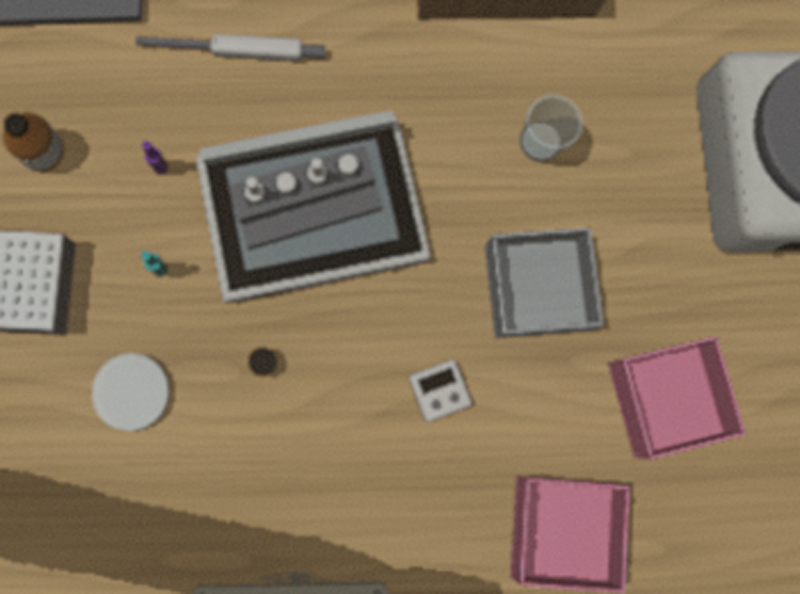

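View pics/s1.png

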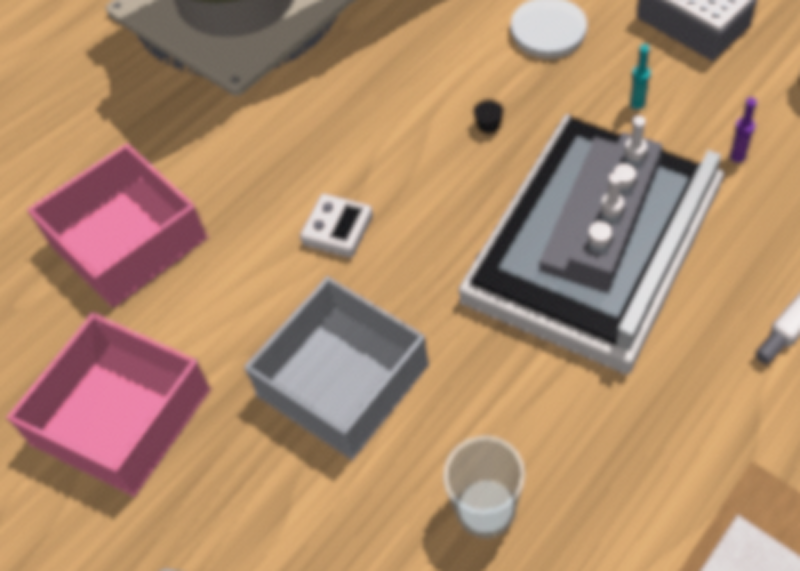

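The top crop shows four vials in a row. The stemmed rejects are at full-picture pixels about (240,180) and (268,172). The flat caps are at (255,180) and (282,171). The steel-grey bin is at (369,224), and the bins at (426,274) and (380,335) are pink, so they're look-alikes. The purple and turquoise stemmed bottles at (197,168) and (197,215) stand on the bench outside the rack and are also look-alikes. The targets are therefore the white-stemmed vials in the 1st and 3rd wells from the left, and the grey bin.

```bash
cat >> h.py <<'E'
from scipy.spatial.transform import Rotation as Ro
def togo(P,yawdir=None):
    """slide in cm (tool axes) to bring TCP to world P; yaw so tool y is along world angle yawdir (mod pi)"""
    o=manip.get_obs(); R=Ro.from_quat(o['ee_rot']).as_matrix()
    s=R.T@(np.array(P)-o['position'])*100; y=None
    if yawdir is not None:
        a=np.arctan2(R[1,1],R[0,1]); d=(yawdir-a+np.pi/2)%np.pi-np.pi/2; y=-d
    return np.round(s,2), y, np.round(o['position'],4), o['clock']
def tri(pa,pb,na="top",nb="scene"):
    o1,d1=ray(na,pa);o2,d2=ray(nb,pb)
    A=np.stack([d1,-d2],1); t=np.linalg.lstsq(A,o2-o1,rcond=None)[0]
    p,q=o1+t[0]*d1,o2+t[1]*d2; return (p+q)/2,np.linalg.norm(p-q)
E
python3 - <<'E'
from h import *
np.set_printoptions(precision=4,suppress=True)
C=lambda x,y:(130+x*.4375,100+y*.4375); S=lambda x,y:(50+x*.4375,120+y*.4375)
print("stems",tri(C(250,181),S(638,121)),tri(C(315,162),S(613,190)))
for c in((254,188),(317,170)): print('rej capplane',at("top",C(*c),.102))
for c in((286,182),(348,163)): print('good',at("top",C(*c),.102))
for c in((205,165),(397,123),(423,250),(232,290)): print('bed',at("top",C(*c),.04))
im=manip.camera("top")
for m in manip.masks_of("bin","top"):
    r=m['region'].astype(np.uint8); q=cv2.boxPoints(cv2.minAreaRect(np.argwhere(r)[:,::-1].astype(np.float32)))
    print(np.round(m['centre']),im[m['region']].mean(0),[at("top",p,.06)[:2] for p in q],at("top",m['centre'],.03))
o=manip.get_obs(); R=Ro.from_quat(o['ee_rot']).as_matrix(); print(R)
c=manip.calibration("wrist"); T=np.linalg.inv(c['camera_from_world']); print("cam",T, R.T@(T[:3,3]-o['position']),R.T@T[:3,:3],c['vfov'])
E
```

```text
stems (array([0.5706, 0.0297, 0.1427]), np.float64(2.4662310684131845e-05)) (array([ 0.5942, -0.0444,  0.1283]), np.float64(0.0036931595213318337))
rej capplane [0.5738 0.0286 0.102 ]
rej capplane [ 0.5939 -0.0451  0.102 ]
good [ 0.5802 -0.0087  0.102 ]
good [ 0.6017 -0.0815  0.102 ]
bed [0.6221 0.0945 0.04  ]
bed [ 0.672  -0.1462  0.04  ]
bed [ 0.5085 -0.1717  0.04  ]
bed [0.4643 0.0607 0.04  ]
[381. 332.] [110.8723  97.3585 151.3195] [array([ 0.1163, -0.2509]), array([ 0.2378, -0.2632]), array([ 0.2269, -0.3968]), array([ 0.1049, -0.3822])] [ 0.1724 -0.3359  0.03  ]
[370. 219.] [114.1315 117.4425 116.934 ] [array([ 0.5213, -0.2411]), array([ 0.5322, -0.3765]), array([ 0.4049, -0.3789]), array([ 0.3953, -0.2465])] [ 0.4785 -0.3253  0.03  ]
[262. 188.] [87.6974 88.4498 89.3692] [array([0.5893, 0.0676]), array([ 0.641 , -0.1002]), array([ 0.5564, -0.1232]), array([0.5063, 0.042 ])] [ 0.5772 -0.024   0.03  ]
[428. 273.] [109.0847  95.547  149.9279] [array([ 0.3646, -0.3801]), array([ 0.3965, -0.5185]), array([ 0.2769, -0.5402]), array([ 0.2474, -0.4038])] [ 0.3235 -0.4786  0.03  ]
[257. 161.] [118.4851 124.5135 124.7397] [array([0.6421, 0.1   ]), array([ 0.6877, -0.1355]), array([ 0.6591, -0.14  ]), array([0.614 , 0.0942])] [ 0.6552 -0.0127  0.03  ]
[239. 186.] [122.4677 127.7903 129.4194] [array([0.5935, 0.0472]), array([0.5977, 0.0295]), array([0.5685, 0.0226]), array([0.5644, 0.0402])] [0.5821 0.0413 0.03  ]
[[-0.9483  0.3172  0.    ]
 [ 0.3172  0.9483  0.0001]
 [ 0.      0.0001 -1.    ]]
cam [[ 0.3183  0.896   0.3097  0.1185]
 [ 0.948  -0.301  -0.1035  0.6203]
 [ 0.0005  0.3265 -0.9452  0.3732]
 [ 0.      0.      0.      1.    ]] [ 0.0844  0.0008 -0.0692] [[-0.0011 -0.9452 -0.3265]
 [ 1.     -0.0012 -0.    ]
 [-0.0003 -0.3265  0.9452]] 71.4846884621796
```

```bash
python3 -m jog '[{"grip":-1,"slide":[-3.8,-2.98,0],"yaw":0},{"grip":-1,"slide":[-3.8,-2.98,0],"yaw":0},{"grip":-1,"slide":[-3.8,-2.98,0],"yaw":0},{"grip":-1,"slide":[-3.8,-2.98,0],"yaw":0},{"grip":-1,"slide":[-3.8,-2.98,0],"yaw":0},{"grip":-1,"slide":[-3.8,-2.98,0],"yaw":0},{"grip":-1,"slide":[-3.8,-2.98,0],"yaw":0}]' 40; python3 -m jog '[{"grip":-1,"slide":[-3.8,-2.98,0],"yaw":0},{"grip":-1,"slide":[-3.8,-2.98,0],"yaw":0},{"grip":-1,"slide":[-3.8,-2.98,0],"yaw":0},{"grip":-1,"slide":[-3.8,-2.98,0],"yaw":0},{"grip":-1,"slide":[-3.8,-2.98,0],"yaw":0},{"grip":-1,"slide":[-3.8,-2.98,0],"yaw":0},{"grip":-1,"slide":[-3.8,-2.98,0],"yaw":0}]'; python3 -m jog '[{"grip":0,"slide":[0,0,0],"yaw":-0.14},{"grip":0,"slide":[0,0,0],"yaw":-0.14},{"grip":0,"slide":[0,0,0],"yaw":-0.14},{"grip":0,"slide":[0,0,0],"yaw":-0.14},{"grip":0,"slide":[0,0,0],"yaw":-0.05},{"grip":0,"slide":[0,0,0],"yaw":0},{"grip":0,"slide":[0,0,0],"yaw":0}]'
python3 - <<'E'
from h import *
print(togo((.572,.028,.304),1.86))
im=manip.camera("wrist");cv2.imwrite("pics/w1.png",im)
c=manip.calibration("wrist")
for t in("reject_a","vial_a"):
    for m in manip.masks_of(t,"wrist"):
        print(t,round(m['conf'],2),np.round(m['centre']),m['region'].sum(),np.argwhere(m['region']).min(0),np.argwhere(m['region']).max(0),im[m['region']].mean(0).round())
print(proj("wrist",(.5706,.0297,.14),c),proj("wrist",(.594,-.0445,.14),c))
E
```

```text
clock: 1.6
position: [0.3851, 0.3087, 0.3042]
ee_rot: [0.161, 0.987, 0.0, 0.0]
ft_force: [1.2, 1.4, -0.5]
grip_width: 1.001
grasp_force: 0.0
clock: 2.3
position: [0.5712, 0.0266, 0.3043]
ee_rot: [0.16, 0.987, 0.0, 0.0]
ft_force: [1.1, 0.5, 0.2]
grip_width: 1.001
grasp_force: 0.0
clock: 3.0
position: [0.5704, 0.0283, 0.304]
ee_rot: [-0.142, 0.99, 0.0, 0.0]
ft_force: [0.6, 1.3, -0.3]
grip_width: 0.499
grasp_force: 0.0
(array([-0.14, -0.07, -0.  ]), np.float64(-0.0038659662698998787), array([0.5704, 0.0283, 0.304 ]), 3.0)
reject_a 0.76 [403. 158.] 736 [145 382] [171 428] [111. 120.  29.]
reject_a 0.74 [281. 204.] 655 [184 267] [219 291] [155. 161. 165.]
reject_a 0.67 [200. 199.] 736 [185 183] [219 216] [144. 150. 153.]
reject_a 0.62 [360. 256.] 714 [239 345] [284 378] [105.  58. 102.]
vial_a 0.93 [164. 194.] 552 [185 152] [210 179] [139. 145. 148.]
vial_a 0.55 [243. 199.] 504 [185 230] [211 252] [174. 181. 185.]
[275.80346999 215.50480186] [184.97232348 217.29851849]
```

View pics/w1.png

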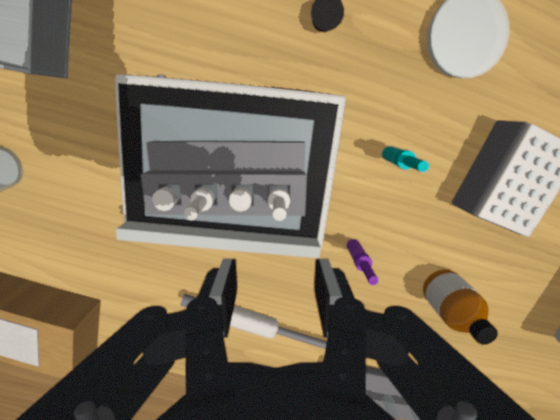

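The wrist picture shows the row from left to right: a flat cap at (164,197), a stem (top at 191,214), a flat cap at (240,199), and a stem (top at 279,213). The turquoise (405,158) and purple (362,260) look-alikes stand outside the rack. This confirms the two targets.

Run:
```python
from h import *
np.set_printoptions(precision=4,suppress=True)
im=cv2.imread('pics/w1.png'); c=manip.calibration("wrist")
for p in((279.5,213),(191,214)): print('stem',at("wrist",p,.14,c))
for p in((280,201),(203,199),(164,199),(240,200)): print('cap',at("wrist",p,.102,c))
for p in((119,83),(338,100),(319,241),(124,227)): print('bed',at("wrist",p,.04,c))
for p in((150,142),(304,142)): print('ledge near',at("wrist",p,.06,c))
for p in((143,173),(305,173)): print('block near top',at("wrist",p,.082,c))
print(togo((.5706,.028,.185),1.86))
```

```text
stem [0.5675 0.0321 0.14  ]
stem [ 0.5896 -0.04    0.14  ]
cap [0.5682 0.0334 0.102 ]
cap [ 0.5873 -0.0391  0.102 ]
cap [ 0.5981 -0.076   0.102 ]
cap [ 0.5782 -0.0042  0.102 ]
bed [ 0.5073 -0.1645  0.04  ]
bed [0.4594 0.0672 0.04  ]
bed [0.6227 0.1018 0.04  ]
bed [ 0.6734 -0.1379  0.04  ]
ledge near [ 0.5562 -0.1137  0.06  ]
ledge near [0.511  0.0434 0.06  ]
block near top [ 0.5846 -0.1076  0.082 ]
block near top [0.5385 0.0512 0.082 ]
(array([-0.  , -0.04, 11.89]), np.float64(-0.0030155006889434066), array([0.5704, 0.0284, 0.3039]), 3.15)
```

```bash
python3 -m jog '[{"grip":0,"slide":[0.1,0.35,2],"yaw":0},{"grip":0,"slide":[0,0,3],"yaw":0},{"grip":0,"slide":[0,0,3],"yaw":0},{"grip":0,"slide":[0,0,2.8],"yaw":0},{"grip":0,"slide":[0,0,1],"yaw":0},{"grip":0,"slide":[0,0,0],"yaw":0},{"grip":0,"slide":[0,0,0],"yaw":0}]' 40; python3 -c "
from h import *
cv2.imwrite('pics/w2.png',manip.camera('wrist')[120:420,80:480])"
```

```text
clock: 3.85
position: [0.5691, 0.0314, 0.1872]
ee_rot: [-0.143, 0.99, 0.0, 0.001]
ft_force: [-0.6, -0.5, 0.8]
grip_width: 0.5
grasp_force: 0.0
```

View pics/w2.png

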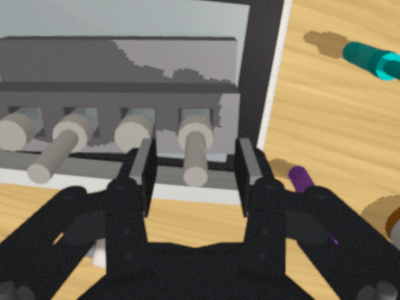

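The stem (crop 196,178) lies between the pads along the closing axis. Next I'll check the other axis.

```bash
python3 -c "
from h import *
print(at('wrist',(276,299),.14),at('wrist',(276,252),.102),togo((.5685,.0315,.186)))"; python3 -m jog '[{"grip":1,"slide":[0,0,0],"yaw":0},{"grip":1,"slide":[0,0,0],"yaw":0},{"grip":1,"slide":[0,0,0],"yaw":0},{"grip":1,"slide":[0,0,0],"yaw":0},{"grip":1,"slide":[0,0,0],"yaw":0}]' 40
```

```text
[0.56966126 0.0326516  0.14      ] [0.56439647 0.03120886 0.102     ] (array([0.08, 0.03, 0.15]), None, array([0.5693, 0.0315, 0.1875]), 3.9)
clock: 4.4
position: [0.569, 0.0315, 0.1869]
ee_rot: [-0.143, 0.99, 0.0, 0.001]
ft_force: [-1.1, 0.4, 6.6]
grip_width: 0.123
grasp_force: 39.1
```

```bash
python3 -m jog '[{"grip":1,"slide":[0,0,-1],"yaw":0},{"grip":1,"slide":[0,0,-2.5],"yaw":0},{"grip":1,"slide":[0,0,-3],"yaw":0},{"grip":1,"slide":[0,0,-3],"yaw":0},{"grip":1,"slide":[0,0,-2.5],"yaw":0},{"grip":1,"slide":[0,0,0],"yaw":0}]'; python3 -m jog '[{"grip":1,"slide":[2.5,-4,0],"yaw":0},{"grip":1,"slide":[2.5,-4,0],"yaw":0},{"grip":1,"slide":[2.5,-4,0],"yaw":0},{"grip":1,"slide":[2.5,-4,0],"yaw":0},{"grip":1,"slide":[2.5,-4,0],"yaw":0},{"grip":1,"slide":[2.5,-4,0],"yaw":0},{"grip":1,"slide":[2.5,-4,0],"yaw":0},{"grip":1,"slide":[2.5,-4,0],"yaw":0}]';python3 -m jog '[{"grip":1,"slide":[0,0,0],"yaw":0},{"grip":1,"slide":[0,0,0],"yaw":0}]';  python3 -c "
from h import *
im=manip.camera('wrist');manip.camera('top')
ms=manip.masks_of('bin','wrist');v=im.copy()
for m in ms[:1]:
    q=cv2.boxPoints(cv2.minAreaRect(np.argwhere(m['region'])[:,::-1].astype(np.float32)));print(m['conf'],[at('wrist',p,.06)[:2].round(3) for p in q],im[m['region']].mean(0))
cv2.imwrite('pics/w3.png',v)
print(manip.get_obs()['position'])"
```

```text
clock: 5.0
position: [0.5696, 0.0313, 0.3102]
ee_rot: [-0.143, 0.99, 0.0, 0.003]
ft_force: [-0.8, 0.6, 0.3]
grip_width: 0.125
grasp_force: 38.9
clock: 5.8
position: [0.4663, -0.3336, 0.3058]
ee_rot: [-0.143, 0.99, 0.0, -0.0]
ft_force: [0.7, 0.4, 0.0]
grip_width: 0.122
grasp_force: 39.0
clock: 6.0
position: [0.4664, -0.3332, 0.3054]
ee_rot: [-0.142, 0.99, 0.0, -0.0]
ft_force: [0.3, 1.2, 0.1]
grip_width: 0.122
grasp_force: 39.0
0.93 [array([ 0.529, -0.37 ]), array([ 0.406, -0.373]), array([ 0.398, -0.256]), array([ 0.523, -0.238])] [141.38509959 143.55674558 142.60945133]
[ 0.4679558  -0.33080211  0.30558507]
```

View pics/w3.png

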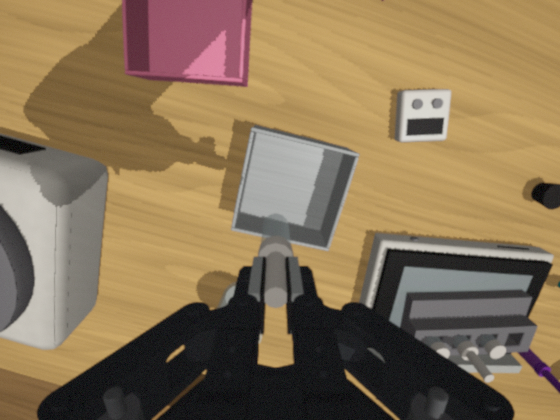

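The vial hangs from the fingers. The grey bin's rim corners are at (252,127), (357,153), (329,249) and (233,230), and one pink bin is visible above it.

```bash
python3 -c "
from h import *
P=[at('wrist',p,.06)[:2] for p in((252,127),(357,153),(329,249),(233,230))]
print(np.round(P,3),np.mean(P,0)); c=np.mean(P,0)
print(togo((c[0],c[1],.15)))"
```

```text
[[ 0.409 -0.372]
 [ 0.403 -0.257]
 [ 0.519 -0.247]
 [ 0.528 -0.363]] [ 0.46483633 -0.31010228]
(array([-0.29,  2.06, 15.56]), None, array([ 0.468 , -0.3308,  0.3056]), 6.15)
```

```bash
python3 -m jog '[{"grip":1,"slide":[0,0,4],"yaw":0},{"grip":1,"slide":[0,0,4],"yaw":0},{"grip":1,"slide":[0,0,4],"yaw":0},{"grip":1,"slide":[0,0,3],"yaw":0},{"grip":1,"slide":[0,0,0.6],"yaw":0},{"grip":1,"slide":[0,0,0],"yaw":0},{"grip":1,"slide":[0,0,0],"yaw":0}]'; python3 -m jog '[{"grip":0.1,"slide":[0,0,0],"yaw":0},{"grip":0.1,"slide":[0,0,0],"yaw":0},{"grip":0.1,"slide":[0,0,0],"yaw":0},{"grip":0.1,"slide":[0,0,-4],"yaw":0},{"grip":0.1,"slide":[0,0,-4],"yaw":0},{"grip":0,"slide":[0,0,-4],"yaw":0},{"grip":0,"slide":[0,0,-3.5],"yaw":0},{"grip":0,"slide":[0,0,0],"yaw":0}]';python3 -c "
from h import *
print(togo((.590,-.0395,.305),1.856))"
```

```text
clock: 6.85
position: [0.4683, -0.3323, 0.1516]
ee_rot: [-0.143, 0.99, -0.001, 0.001]
ft_force: [-0.8, -1.0, 0.0]
grip_width: 0.123
grasp_force: 39.1
clock: 7.65
position: [0.4685, -0.3334, 0.3103]
ee_rot: [-0.143, 0.99, -0.002, 0.004]
ft_force: [-0.0, -1.1, 0.2]
grip_width: 0.5
grasp_force: 0.0
(array([-19.97,  24.76,   0.53]), np.float64(0.0016739610173404085), array([ 0.4685, -0.3334,  0.3103]), 7.65)
```

```bash
python3 -m jog '[{"grip":0,"slide":[-2.85,3.54,0],"yaw":0},{"grip":0,"slide":[-2.85,3.54,0],"yaw":0},{"grip":0,"slide":[-2.85,3.54,0],"yaw":0},{"grip":0,"slide":[-2.85,3.54,0],"yaw":0},{"grip":0,"slide":[-2.85,3.54,0],"yaw":0},{"grip":0,"slide":[-2.85,3.54,0],"yaw":0},{"grip":0,"slide":[-2.85,3.54,0],"yaw":0},{"grip":0,"slide":[0,0,2],"yaw":0}]'; python3 -m jog '[{"grip":0,"slide":[0,0,3],"yaw":0},{"grip":0,"slide":[0,0,3],"yaw":0},{"grip":0,"slide":[0,0,3],"yaw":0},{"grip":0,"slide":[0,0,0],"yaw":0},{"grip":0,"slide":[0,0,0],"yaw":0}]';python3 -c "
from h import *
cv2.imwrite('pics/w4.png',manip.camera('wrist'))
for m in manip.masks_of('reject_a','wrist'):
  a=np.argwhere(m['region']);print(m['conf'],m['centre'],a.min(0),a.max(0))
print(togo((.590,-.0395,.187),1.856)); c=manip.calibration('wrist');print(proj('wrist',(.59,-.0395,.14),c))"
```

```text
clock: 8.45
position: [0.591, -0.0301, 0.286]
ee_rot: [-0.148, 0.989, 0.001, 0.002]
ft_force: [0.4, 0.7, -1.3]
grip_width: 0.497
grasp_force: 0.0
clock: 8.95
position: [0.5885, -0.038, 0.1953]
ee_rot: [-0.143, 0.99, -0.0, -0.0]
ft_force: [0.5, 0.9, -0.2]
grip_width: 0.502
grasp_force: 0.0
0.74 [529.9, 177.8] [163 491] [198 559]
0.7 [269.4, 251.7] [224 252] [296 286]
0.59 [464.3, 313.7] [282 430] [359 504]
(array([-0.03, -0.15,  0.97]), np.float64(0.0018395012583258818), array([ 0.5893, -0.0381,  0.1967]), 9.05)
[270.85651227 287.17050184]
```

View pics/w4.png

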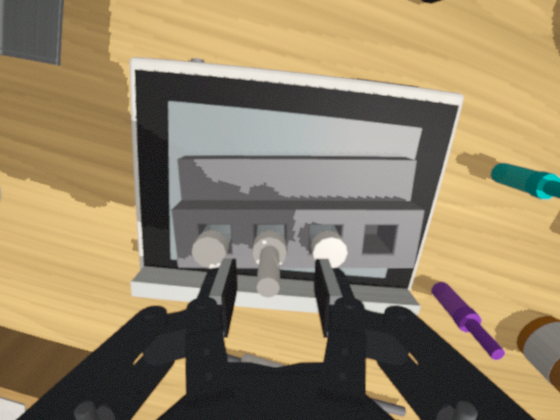

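The stem top at (268,288) matches the prediction. The flat caps at (210,250) and (330,250) are still seated, and the first reject's well at (380,240) is empty. I'll shift a little, descend and grip.

```bash
python3 -m jog '[{"grip":0,"slide":[0,-0.25,0.5],"yaw":0},{"grip":0,"slide":[0,0,0.4],"yaw":0},{"grip":1,"slide":[0,0,0],"yaw":0},{"grip":1,"slide":[0,0,0],"yaw":0},{"grip":1,"slide":[0,0,0],"yaw":0},{"grip":1,"slide":[0,0,0],"yaw":0},{"grip":1,"slide":[0,0,0],"yaw":0},{"grip":1,"slide":[0,0,0],"yaw":0}]' 40;  python3 -m jog '[{"grip":1,"slide":[0,0,-1],"yaw":0},{"grip":1,"slide":[0,0,-2.5],"yaw":0},{"grip":1,"slide":[0,0,-3],"yaw":0},{"grip":1,"slide":[0,0,-3],"yaw":0},{"grip":1,"slide":[0,0,-2.5],"yaw":0},{"grip":1,"slide":[0,0,0],"yaw":0},{"grip":1,"slide":[0,0,0],"yaw":0}]'; python3 -c "
from h import *
print(togo((.460,-.288,.305),1.856))"
```

```text
clock: 9.85
position: [0.5892, -0.0405, 0.186]
ee_rot: [-0.143, 0.99, -0.0, 0.0]
ft_force: [0.0, -0.8, 1.0]
grip_width: 0.121
grasp_force: 38.9
clock: 10.55
position: [0.5892, -0.0403, 0.3066]
ee_rot: [-0.143, 0.99, 0.0, 0.001]
ft_force: [0.2, -0.6, -1.6]
grip_width: 0.124
grasp_force: 39.2
(array([ 19.41, -20.1 ,   0.13]), np.float64(0.0021018551187210743), array([ 0.5892, -0.0403,  0.3066]), 10.55)
```

```bash
python3 -m jog '[{"grip":1,"slide":[2.77,-2.87,0],"yaw":0},{"grip":1,"slide":[2.77,-2.87,0],"yaw":0},{"grip":1,"slide":[2.77,-2.87,0],"yaw":0},{"grip":1,"slide":[2.77,-2.87,0],"yaw":0},{"grip":1,"slide":[2.77,-2.87,0],"yaw":0},{"grip":1,"slide":[2.77,-2.87,0],"yaw":0},{"grip":1,"slide":[2.77,-2.87,0],"yaw":0},{"grip":1,"slide":[0,0,0],"yaw":0}]'; python3 -m jog '[{"grip":1,"slide":[0,0,4],"yaw":0},{"grip":1,"slide":[0,0,4],"yaw":0},{"grip":1,"slide":[0,0,4],"yaw":0},{"grip":1,"slide":[0,0,3],"yaw":0},{"grip":1,"slide":[0,0,0.6],"yaw":0},{"grip":1,"slide":[0,0,0],"yaw":0},{"grip":1,"slide":[0,0,0],"yaw":0}]'; python3 -m jog '[{"grip":0.3,"slide":[0,0,0],"yaw":0},{"grip":0.3,"slide":[0,0,0],"yaw":0},{"grip":0.3,"slide":[0,0,0],"yaw":0},{"grip":0.3,"slide":[0,0,-4],"yaw":0},{"grip":0.3,"slide":[0,0,-4],"yaw":0},{"grip":0.3,"slide":[0,0,-4],"yaw":0},{"grip":1,"slide":[0,0,-3],"yaw":0},{"grip":1,"slide":[0,0,0],"yaw":0}]';python3 -c "
from h import *
im=manip.camera('top');w=manip.camera('wrist')
np.set_printoptions(precision=3,suppress=True)
for n in('top','wrist'):
  for m in manip.masks_of('reject_a',n): print(n,m['conf'],m['centre'],at(n,m['centre'],.06))
a=cv2.resize(im[130:270,180:410],(690,420),interpolation=cv2.INTER_CUBIC)
cv2.imwrite('pics/t5.png',a); cv2.imwrite('pics/w5.png',w)
print(togo((0,0,0)))"
```

```text
clock: 11.35
position: [0.4562, -0.2931, 0.3053]
ee_rot: [-0.139, 0.99, -0.0, -0.001]
ft_force: [0.5, -0.2, -0.2]
grip_width: 0.125
grasp_force: 39.2
clock: 12.05
position: [0.4608, -0.2882, 0.1512]
ee_rot: [-0.143, 0.99, -0.0, 0.001]
ft_force: [0.1, -0.9, 0.0]
grip_width: 0.124
grasp_force: 39.2
clock: 12.85
position: [0.4613, -0.289, 0.3046]
ee_rot: [-0.143, 0.99, -0.002, 0.003]
ft_force: [-0.0, -0.3, -0.6]
grip_width: 0.017
grasp_force: 0.0
top 0.43 [359.2, 226.0] [ 0.456 -0.288  0.06 ]
top 0.41 [197.3, 166.9] [0.633 0.155 0.06 ]
wrist 0.97 [235.2, 186.0] [ 0.465 -0.33   0.06 ]
wrist 0.93 [519.0, 364.3] [0.61  0.135 0.06 ]
wrist 0.58 [550.2, 287.0] [0.48  0.099 0.06 ]
wrist 0.57 [275.8, 187.8] [ 0.455 -0.287  0.06 ]
(array([35.91, 40.58, 29.97]), None, array([ 0.46 , -0.288,  0.299]), 13.05)
```

View pics/t5.png

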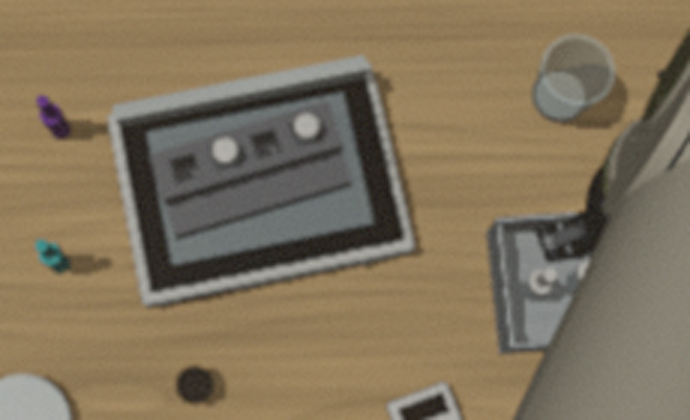

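The two rejects stand in the grey bin at about (0.465,-0.330) and (0.456,-0.288). Both flat caps remain in the rack. Next is the push.

```bash
python3 -m jog '[{"grip":1,"slide":[-2.62,3.67,0],"yaw":0},{"grip":1,"slide":[-2.62,3.67,0],"yaw":0},{"grip":1,"slide":[-2.62,3.67,0],"yaw":0},{"grip":1,"slide":[-2.62,3.67,0],"yaw":0},{"grip":1,"slide":[-2.62,3.67,0],"yaw":0},{"grip":1,"slide":[-2.62,3.67,0],"yaw":0},{"grip":1,"slide":[0,0,0],"yaw":0.08},{"grip":1,"slide":[0,0,0],"yaw":0}]' 60
python3 -c "
from h import *
w=manip.camera('wrist');cv2.imwrite('pics/w6.png',w)
print(togo((.549,-.0326,.15),1.776))
for t in('rack','vial_a'):
  for m in manip.masks_of(t,'wrist'): print(t,m['conf'],m['centre'],at('wrist',m['centre'],.102))
"
```

```text
clock: 13.85
position: [0.5483, -0.0311, 0.2984]
ee_rot: [-0.104, 0.995, -0.0, -0.001]
ft_force: [-0.3, -0.1, 0.5]
grip_width: -0.001
grasp_force: 0.0
(array([-0.12, -0.02, 14.87]), np.float64(0.0033375221206086714), array([ 0.5481, -0.0326,  0.2987]), 13.9)
rack 0.85 [273.5, 211.2] [ 0.55577811 -0.03261531  0.102     ]
rack 0.73 [359.4, 46.1] [0.40011553 0.00744274 0.102     ]
rack 0.19 [27.8, 218.5] [ 0.61504596 -0.27685415  0.102     ]
vial_a 0.77 [294.5, 235.1] [ 0.57635789 -0.00731301  0.102     ]
vial_a 0.61 [221.9, 237.6] [ 0.59389086 -0.07772552  0.102     ]
```

View pics/w6.png

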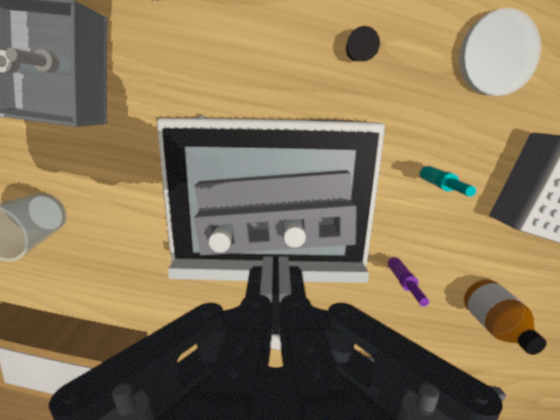

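The picture shows the ledge's near edge running (195,184) to (352,173) and the block's near top edge running (196,213) to (355,203). The caps are at (220,240) and (294,236).

```bash
python3 -c "
from h import *
np.set_printoptions(precision=4,suppress=True)
for p,z in(((195,185),.06),((352,173),.06),((196,215),.082),((355,205),.082),((164,128),.04),((381,133),.04)): print(p,at('wrist',p,z))
a=(at('wrist',(195,185),.06)+at('wrist',(352,173),.06))/2; b=(at('wrist',(196,215),.082)+at('wrist',(355,205),.082))/2
print('near mid',a,'wall',b)
"
python3 -m jog '[{"grip":1,"slide":[0,0,4],"yaw":0},{"grip":1,"slide":[0,0,4],"yaw":0},{"grip":1,"slide":[0,0,4],"yaw":0},{"grip":1,"slide":[0,0,2],"yaw":0},{"grip":1,"slide":[0,0,0],"yaw":0},{"grip":1,"slide":[0,0,0],"yaw":0}]'
```

```text
(195, 185) [ 0.5581 -0.1201  0.06  ]
(352, 173) [0.5104 0.0437 0.06  ]
(196, 215) [ 0.5835 -0.1103  0.082 ]
(355, 205) [0.5388 0.0497 0.082 ]
(164, 128) [ 0.5069 -0.1662  0.04  ]
(381, 133) [0.4634 0.0687 0.04  ]
near mid [ 0.5342 -0.0382  0.06  ] wall [ 0.5612 -0.0303  0.082 ]
clock: 14.6
position: [0.5486, -0.0332, 0.1606]
ee_rot: [-0.103, 0.995, -0.0, 0.0]
ft_force: [1.0, 0.1, -0.1]
grip_width: -0.002
grasp_force: 0.0
```

```bash
python3 -m jog '[{"grip":1,"slide":[0.2,0,1],"yaw":0},{"grip":1,"slide":[0,0,0.8],"yaw":0},{"grip":1,"slide":[0,0,0.4],"yaw":0},{"grip":1,"slide":[0,0,0.2],"yaw":0},{"grip":1,"slide":[0,0,0],"yaw":0},{"grip":1,"slide":[0,0,0],"yaw":0}]'; python3 -m jog '[{"grip":1,"slide":[-0.3,0,0],"yaw":0},{"grip":1,"slide":[-0.3,0,0],"yaw":0},{"grip":1,"slide":[-0.3,0,0],"yaw":0},{"grip":1,"slide":[-0.3,0,0],"yaw":0},{"grip":1,"slide":[0,0,0],"yaw":0},{"grip":1,"slide":[0,0,0],"yaw":0}]'
```

```text
clock: 15.2
position: [0.5467, -0.0327, 0.1361]
ee_rot: [-0.103, 0.995, 0.0, 0.0]
ft_force: [0.1, 0.7, 0.4]
grip_width: 0.005
grasp_force: 0.0
clock: 15.8
position: [0.5584, -0.0302, 0.1359]
ee_rot: [-0.103, 0.995, -0.0, 0.0]
ft_force: [-1.7, -1.2, 0.6]
grip_width: -0.001
grasp_force: 0.8
```

```bash
python3 -m jog '[{"grip":1,"slide":[-0.4,0,0],"yaw":0},{"grip":1,"slide":[-0.4,0,0],"yaw":0},{"grip":1,"slide":[-0.4,0,0],"yaw":0},{"grip":1,"slide":[-0.4,0,0],"yaw":0},{"grip":1,"slide":[-0.4,0,0],"yaw":0},{"grip":1,"slide":[0,0,0],"yaw":0}]'; python3 -m jog '[{"grip":1,"slide":[-0.2,0,0],"yaw":0},{"grip":1,"slide":[-0.2,0,0],"yaw":0},{"grip":1,"slide":[-0.2,0,0],"yaw":0},{"grip":1,"slide":[0,0,0],"yaw":0},{"grip":1,"slide":[0,0,0],"yaw":0}]'
```

```text
clock: 16.4
position: [0.5787, -0.0258, 0.1359]
ee_rot: [-0.104, 0.995, -0.0, 0.001]
ft_force: [1.3, 0.3, 0.1]
grip_width: -0.006
grasp_force: 0.0
clock: 16.9
position: [0.5839, -0.0247, 0.1359]
ee_rot: [-0.103, 0.995, 0.0, 0.0]
ft_force: [-2.2, -0.4, 0.5]
grip_width: 0.004
grasp_force: 1.1
```

```bash
python3 -c "
from h import *
w=manip.camera('wrist');t=manip.camera('top');cv2.imwrite('pics/w7.png',w[60:420,100:460]);
print(togo((.0,-.0,.15)))
"
```

```text
(array([56.63, 14.44, -1.44]), None, array([ 0.5839, -0.0247,  0.1359]), 17.0)
```

View pics/w7.png

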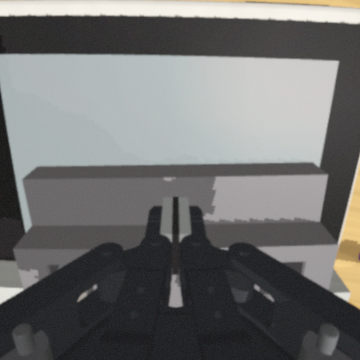

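The rack sits nearly square ahead of the fingers, which touch the wall near mid-rack (crop 175,215). I'll keep going until the force rises.

```bash
python3 -m jog '[{"grip":1,"slide":[-0.2,0,0],"yaw":0},{"grip":1,"slide":[-0.2,0,0],"yaw":0},{"grip":1,"slide":[0,0,0],"yaw":0},{"grip":1,"slide":[0,0,0],"yaw":0}]'; python3 -m jog '[{"grip":1,"slide":[-0.2,0,0],"yaw":0},{"grip":1,"slide":[-0.1,0,0],"yaw":0},{"grip":1,"slide":[0,0,0],"yaw":0},{"grip":1,"slide":[0,0,0],"yaw":0}]'
```

```text
clock: 17.4
position: [0.587, -0.0239, 0.1357]
ee_rot: [-0.103, 0.995, 0.0, -0.001]
ft_force: [-6.7, 1.0, 3.4]
grip_width: -0.003
grasp_force: 3.4
clock: 17.8
position: [0.5875, -0.024, 0.1355]
ee_rot: [-0.103, 0.995, 0.001, -0.004]
ft_force: [-22.2, -0.1, 15.8]
grip_width: 0.001
grasp_force: 11.0
```

```bash
python3 -m jog '[{"grip":1,"slide":[0.1,0,0.1],"yaw":0},{"grip":1,"slide":[0,0,0.1],"yaw":0},{"grip":1,"slide":[0,0,0],"yaw":0},{"grip":1,"slide":[0,0,0],"yaw":0},{"grip":1,"slide":[0,0,0],"yaw":0}]'; python3 -c "
from h import *
w=manip.camera('wrist');t=manip.camera('top');s=manip.camera('scene')
cv2.imwrite('pics/w8.png',np.hstack([w[60:420,100:460],cv2.resize(s[120:300,220:400],(360,360),interpolation=cv2.INTER_CUBIC)]));
o=manip.get_obs();print(o['ft_force'],o['torque'],o['position'])
"
```

```text
clock: 18.3
position: [0.5874, -0.0248, 0.1335]
ee_rot: [-0.103, 0.995, -0.0, -0.003]
ft_force: [-16.1, -3.7, 10.3]
grip_width: 0.005
grasp_force: 8.0
[-16.55606537  -1.97439788  10.60928359] [-0.60106927  3.16009759  0.01024484] [ 0.58742516 -0.02479082  0.13350408]
```

View pics/w8.png

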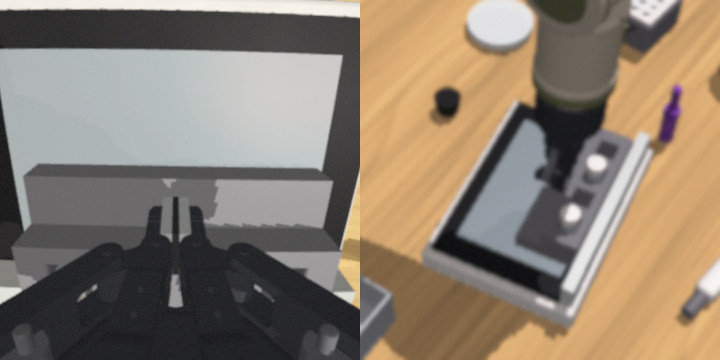

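The rack's near edge is parallel to the bed edge (slopes 0.021 and 0.023) and its far side is at the fence with the caps seated. I'll press down a little more, onto the ledge.

```bash
python3 -m jog '[{"grip":1,"slide":[0,0,0.1],"yaw":0},{"grip":1,"slide":[0,0,0.05],"yaw":0},{"grip":1,"slide":[0,0,0],"yaw":0},{"grip":1,"slide":[0,0,0],"yaw":0},{"grip":1,"slide":[0,0,0],"yaw":0}]'; python3 -m jog '[{"grip":1,"slide":[0,0,0],"yaw":0},{"grip":1,"slide":[0,0,0],"yaw":0},{"grip":1,"slide":[0,0,0],"yaw":0},{"grip":1,"slide":[0,0,0],"yaw":0},{"grip":1,"slide":[0,0,0],"yaw":0}]'
```

```text
clock: 18.95
position: [0.5875, -0.025, 0.1328]
ee_rot: [-0.103, 0.995, 0.0, -0.003]
ft_force: [-19.3, -1.9, 18.7]
grip_width: 0.001
grasp_force: 13.7
clock: 19.45
position: [0.5875, -0.025, 0.1328]
ee_rot: [-0.103, 0.995, 0.0, -0.003]
ft_force: [-19.2, -4.2, 18.8]
grip_width: -0.001
grasp_force: 13.7
```

```bash
python3 -c "
from h import *
o=manip.get_obs();print(o['ft_force'],o['clock']);print(manip.hand_in())"
```

```text
[-19.24803334  -4.21772589  18.79385879] 19.45
the job is handed in; nothing more can be done
None
```

I handed the job in at 19.5 s with both rejects standing in the steel bin, both flat-capped vials in their wells, and the rack flush on the fence under a held push of about 19 N forward and 19 N down; the hand-in returned no verdict.

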